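# Back the key-sample dial up one notch past its ratchet pawl

## Robot

A 6-joint arm with a two-finger parallel gripper is mounted at the origin on a cart in front of the work surface, level with it; the furniture and walls round the work are solid. World frame = base frame: x ahead of the robot, y to its left, z up, the work surface at z = 0. Lengths are in m, angles in rad, forces in N, time in s.
With the tool pointing down it reaches from about 0.25 to 0.775 m from the base axis. Payload 4 kg.
Tool frame: the origin (TCP) lies between the finger pads; the fingertips stand 14 mm ahead of it and the grasp point (between the pads) lies 5 mm behind it (robot.tips_ahead is the distance from the TCP to the fingertips, in m); z points along the fingers, y is the direction in which the jaws open and shut (so a half turn about z gives the same grasp; the last joint's range is limited). The gripper opens to 94 mm and grips with 3 to 60 N. Pads are 16 mm wide; open, the fingers measure 119 mm over their backs; the gripper's body (75 mm by 177 mm) begins 78 mm behind the grasp point.
Start: joints at [1.198, 0.087, 1.371, -0, 1.684, -0.103], TCP at [0.147, 0.53, 0.22] pointing down, gripper open.
Joint ranges: [-3.1, 3.1], [-0.76, 2.03], [0.27, 2.55], [-1.08, 4.22], [0.17, 2.65], [-2.57, 2.57]. Speed limits (rad/s): [2.79, 2.79, 3.14, 3.14, 3.14, 3.14].

## Interface

Orientations are given as [roll, pitch, yaw] about the fixed x, y, z axes, in that order (R = Rz(yaw) Ry(pitch) Rx(roll)).
In Python, from bench import robot, optics, job gives the robot as it stands.
- The arm moves only by the tool apply_moves, never from a script. Its argument "moves" is a list of rows, each a list of 3 entries, a list of its own where there are three numbers: the shift along the tool's x, y, z in cm, then the turn, a rotation vector about the tool's x, y, z in rad, then the opening, from 0 (shut) to 1 (fully open). In form: [[[tx, ty, tz], [rx, ry, rz], grip], ...]. A call has exactly 10 rows; each row is the pose to reach, as a shift and turn from the pose commanded when the call began, along the tool's axes at that moment; what a row does not reach only later rows make up. A row lasts 1/12 s, in which the tool goes at most 41.7 mm and 7.16 degrees, less where a joint would pass 70% of its speed; a pose out of reach is approached as far as the arm can. A call with a gripper value outside its range is refused whole. The fingers move at their own pace and stop on an object; the grip force is fixed at half the most. Time passes only in rows, so rows that repeat a pose let the fingers close, or fill a call up. It gives the time, the measured TCP pose, the force and the opening at its end, in the units of the state.
- robot.get_obs(): the state, without advancing time (a new reading comes with each control period).
- optics.snapshot(name): name is "side" or "top" or "wrist"; returns the picture (420x560x3 uint8, red, green, blue); there is no depth.
- optics.get_calibration(name): a dict with "fx", "fy", "cx", "cy" (pixels), "rvec" (rotation vector, rad) and "tvec" (3), from world to camera coordinates, as OpenCV has them. Camera axes: x right, y down, z forward; pixel columns grow to the right and rows downward; lengths in m; the calibration is good to about 2 mm. The wrist camera is an equidistant fisheye: a pixel r from the principal point sees the ray r / f radians off the axis. A picture is of the moment at which its call begins: read the wrist's pose just before it. get_calibration takes no time and is no camera call; for the wrist camera it gives the pose at the moment of the call.
- job.close_job(): hands the job in, once; it reports no verdict.
The state is a dict: "time": time; "joint_positions": joint angles; "qvel": joint speeds; "joint_torque": joint torques, N m; "tool_pos": TCP position; "ee_rot": TCP orientation; "wrist_force": force on the tool from outside, world axes, zero at the start; "wrist_torque": the same for the moment, N m; "width": finger opening in m.
Only numpy, scipy, OpenCV 4.12 (cv2) and the standard library are available. Lean on these libraries where they do the work, as an engineer would, in place of code of your own. Each camera call takes 0.05 s, during which the arm holds its last target.

## Task

The key-sample dial has been indexed one station too far, so the orange key is past the probe, and the ratchet pawl will not let the dial turn back. With a fingertip, tip the pawl's red ball lever over so that the pawl lifts out of the teeth and stays up, push the dial back clockwise by one of its upright posts not quite one notch, tip the lever back so that the pawl drops in behind the next tooth, and ease the dial on clockwise until that tooth stops against the pawl and the orange key stands under the probe. Only push, without forcing the lever or ramming the dial against the pawl, and leave the other things on the bench where they are.

Things in the scene. Friction and masses are not known exactly. Their poses are not given: they have to be found in the camera images.
- index_base: Grey round base, 192 mm across, 8 mm thick, bolted to the bench; carries dial, pawl and probe stand. Origin on the dial's axis at the bench surface, z up. Here and below mm in this frame: pawl bracket x 32 to 72, y 82 to 98, up to z = 50; probe stand at (60, -60), 86 high, its arm (z 70 to 84) reaching in to the probe at (28, -28), top 96. The +x side faces away from the robot.
- dial (a joint): Turn of the dial about the base's z (rad), positive = counter-clockwise from above = forward. 0 = a steep tooth face touches the lowered pawl; starts at 0 to 0.12. The lowered pawl blocks clockwise turning only. One notch back reads -0.785. Friction holds the dial where it is left; about 2 N at a post turns it.
- dial_top (a point): Centre of the dial's top, z = 30 mm. Aluminium disc with 8 keys (one orange, seven white) 17.5 mm square, 45 deg apart, centres 40 mm from the axis, tops at z = 44. Round it (radius 66 to 80) a ring of 8 saw teeth facing up, valleys z = 16, peaks z = 26. Nothing else on top but a hub (radius 17, up to z = 42) and the four posts.
- near_post (a point): Centre of the top (z = 66 mm) of one of the four upright posts for pushing the dial, the one on the robot's side at the start: steel, 10 mm thick, 12 mm black cap, 60 mm from the axis, rising from z = 30. The other posts stand 90, 180, 270 deg round from it. Key tops are 22 mm below the posts' tops, their outer corners 50 mm from the axis.
- pawl (a joint): Tilt of the pawl (rad): 0 = nose down in a valley, engaged (up to 0.25 with the nose on a tooth); grows as the nose, 45 mm to -x of the pivot, lifts; stop at 0.82. A tumbler with the ball lever fixed to it: below about 0.4 it falls back down, above about 0.6 it falls over to the stop and stays. Pushing the ball takes under 1 N.
- pawl_pivot (a point): Pivot of the pawl, at (45, 74, 26) mm in the base's frame, axis along the base's y; the pawl, 10 mm thick, swings in the upright plane y = 74. Lowered while the dial reads -0.15 to -0.78, its nose lies on the right notch's ramp and the dial can be pushed clockwise until it stops at -0.785; further back it lands on the next tooth, and the dial must go forward until the nose drops off.
- pawl_knob (a point): Centre of the red ball, 17 mm across, on the pawl's lever (6.4 mm thick, ball 50 mm from the pivot). Pawl down: at (28, 74, 73) mm in the base's frame, leaning 20 deg to -x; half way: (45, 74, 76); pawl up: (68, 74, 71), leaning 27 deg to +x. Pushing it along the base's +x lifts the pawl, along -x drops it.
- orange_key (a point): Centre of the top of the orange key on the dial, 40 mm from the axis, z = 44 mm.
- probe_tip (a point): Tip of the fixed brass and steel probe, z = 46.5 mm, 40 mm from the dial's axis, pointing down; the station under it is the tested one. Do not touch.
- dial_gauge: White dial indicator lying on its back, 107 x 60 x 22 mm, origin at the underside; bystander.
- side_cutters: Small side cutters with red grips, 37 x 118 x 11 mm, origin at the underside; bystander.
- block_black: Black fixture block, 26 x 34 x 18 mm, origin at the underside; bystander.
- esd_brush: Black dusting brush lying on the bench, 28 x 173 x 9 mm, origin at the underside; bystander.
- weight_50: Small brass check weight, 19 mm across, 31 mm tall, origin at the underside; bystander.

How it is judged:
On the way, in this order (a step that is already met when the one before it is completed fails the run):
1. the pawl is tipped up onto its stop while the dial is still in its notch (value of joint pawl above 0.65 rad and value of joint dial above -0.12 rad), for 0.2 s.
2. with the pawl up, the dial is pushed back by the better part of a notch (value of joint pawl above 0.65 rad and value of joint dial below -0.3 rad), for 0.1 s.
3. the pawl is tipped down again into the next notch, or onto its ramp (value of joint pawl below 0.27 rad and value of joint dial between -0.87 and -0.15 rad), for 0.2 s.
At the end, for the whole second after the job is handed in: The dial rests one notch back from where it was (joint -0.785 within 0.07 rad), the pawl is down in that notch (under 0.06 rad), and the orange key stands within 4 mm of the probe's axis (value of joint dial between -0.855 and -0.715 rad and value of joint pawl below 0.06 rad and horizontal distance between orange_key and probe_tip below 0.004 m and not (velocity of joint dial above 0.05 rad/s) and not (velocity of joint dial below -0.05 rad/s)); the robot touches nothing.
It fails at once if the dial is pushed back more than about one and a half notches (value of joint dial below -1.2 rad).
It fails at once if the dial is turned on forward by half a notch or more (value of joint dial above 0.45 rad).
It fails at once if the pawl or its lever is forced or squeezed (over 20 N) (contact force between the fingers and pawl above 20 N).
It fails at once if the dial is rammed against the engaged pawl (over 45 N) (contact force between pawl and dial above 45 N).
It fails at once if a bystander is pushed or lifted from its place (over 15 mm) (distance of any of dial_gauge, side_cutters, block_black, esd_brush, weight_50 from where it was at the start of the episode above 0.015 m).
It also fails if it takes over 72 s, if anything falls off the work surface, if the arm or the gripper's body presses on something with over 40 N, if the wrist force passes 120 N, or if a joint passes its speed limit or range.

## Working session

There is one attempt and no reset: what is moved stays moved. The work goes in short steps, Python scripts to look and compute and a tool call to move; the robot and the scene stay as the last step left them, time stands still between calls to the robot, and variables do not carry over. Pictures are saved under pics/ and viewed, and the job is handed in when it is done.

Besides the shell and the picture viewer there is one more tool, called after "Emit:" as name([rows], argument=value, ...), one row to a line, values as JSON. apply_moves: Moves the arm, as the interface text tells. Its arguments: {"type":"object","properties":{"moves":{"type":"array"}},"required":["moves"]}

```bash
mkdir -p pics
python3 - <<'E'
from bench import robot, optics, job
import cv2
for n in ["side","top","wrist"]:
    im=optics.snapshot(n); cv2.imwrite(f"pics/{n}0.png",im[:,:,::-1])
    print(n,optics.get_calibration(n))
print(robot.get_obs())
E
```

```text
side {'fx': 492.74527508700066, 'fy': 492.74527508700066, 'cx': 275.1093841974675, 'cy': 215.01499845871615, 'rvec': array([ 0.37750802, -2.5350809 ,  1.52493634]), 'tvec': array([0.55040421, 0.18151595, 0.82939382])}
top {'fx': 471.3621295764112, 'fy': 471.3621295764112, 'cx': 281.00425014366203, 'cy': 208.63210970434827, 'rvec': array([ 2.16374751, -2.14261777,  0.08654051]), 'tvec': array([-0.05386256,  0.57261932,  0.89265564])}
wrist {'fx': 325.19226210127806, 'fy': 325.19226210127806, 'cx': 285.3510664236063, 'cy': 211.31750288371774, 'rvec': array([-2.30418509, -1.75350429, -0.25686433]), 'tvec': array([-0.54818923, -0.03015754,  0.39273589])}
{'time': 0.15, 'joint_positions': array([ 1.19792734e+00,  8.77892176e-02,  1.37185390e+00,  9.79870964e-06,
        1.68355415e+00, -1.03096585e-01]), 'qvel': array([-0.00151378, -0.00226598, -0.00446437, -0.00012863, -0.00019853,
        0.00045587]), 'joint_torque': array([ 1.15466359e-03, -3.40644765e+01, -3.02791822e+01,  7.18005351e-02,
        3.05460999e-02, -1.38507949e-04]), 'tool_pos': array([0.14644732, 0.5297655 , 0.21859782]), 'ee_rot': array([-3.13999756e+00, -1.74824118e-04,  2.87182121e+00]), 'wrist_force': array([ 0.09165309, -0.65219066, -0.33138959]), 'wrist_torque': array([ 0.08835974, -0.03131326, -0.04328218]), 'width': 0.09403125872048258}
```

View pics/side0.png

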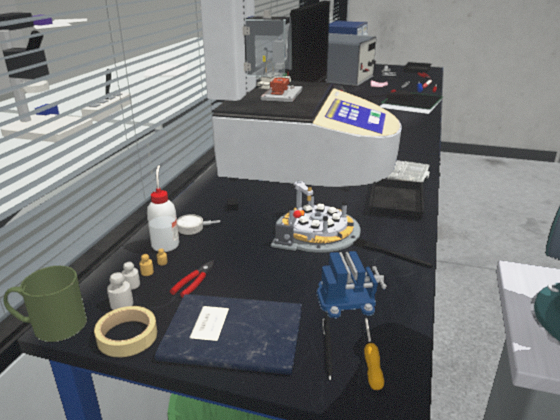

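View pics/top0.png

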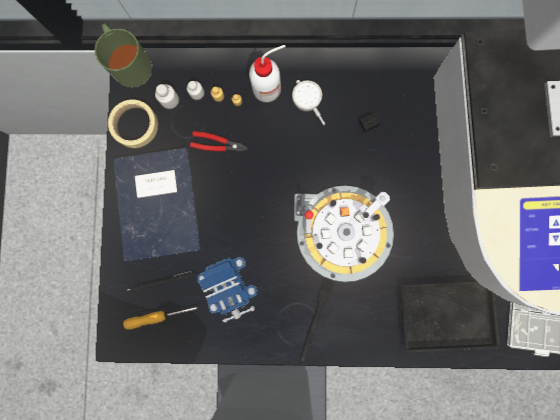

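View pics/wrist0.png

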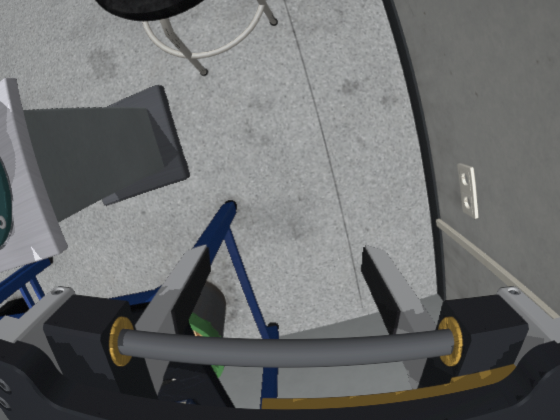

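Top view: dial hub at about (347,232), red ball (309,215), orange key (345,212), probe stand top right (380,198), bracket at left (302,205); brush lies just below the base. I'll measure the geometry.

```bash
cat > h.py <<'E'
import numpy as np, cv2
from bench import robot, optics, job
def cam(n):
    c=optics.get_calibration(n); K=np.array([[c['fx'],0,c['cx']],[0,c['fy'],c['cy']],[0,0,1]])
    R=cv2.Rodrigues(c['rvec'])[0]; return K,R,c['tvec'],c
def ray(n,uv):
    K,R,t,c=cam(n); d=np.linalg.inv(K)@np.array([uv[0],uv[1],1.]); return -R.T@t, R.T@d
def onz(n,uv,z):
    o,d=ray(n,uv); return o+d*(z-o[2])/d[2]
def proj(n,P):
    K,R,t,c=cam(n); P=np.atleast_2d(np.asarray(P,float))
    return cv2.projectPoints(P,c['rvec'],c['tvec'],K,None)[0].reshape(-1,2)
def blobs(m,mn=4):
    n,l,s,c=cv2.connectedComponentsWithStats(m.astype(np.uint8)); return [(c[i].round(2),s[i,4],s[i,:4]) for i in range(1,n) if s[i,4]>=mn]
E
python3 - <<'E'
from h import *
im=cv2.imread('pics/top0.png'); 
cv2.imwrite('pics/topz.png',cv2.resize(im[175:290,285:405],None,fx=5,fy=5,interpolation=cv2.INTER_CUBIC))
s=cv2.imread('pics/side0.png')
cv2.imwrite('pics/sidez.png',cv2.resize(s[175:255,265:370],None,fx=7,fy=7,interpolation=cv2.INTER_CUBIC))
print(onz('top',(346.5,232),.042))
E
```

```text
[ 0.52788389 -0.17454193  0.042     ]
```

View pics/topz.png

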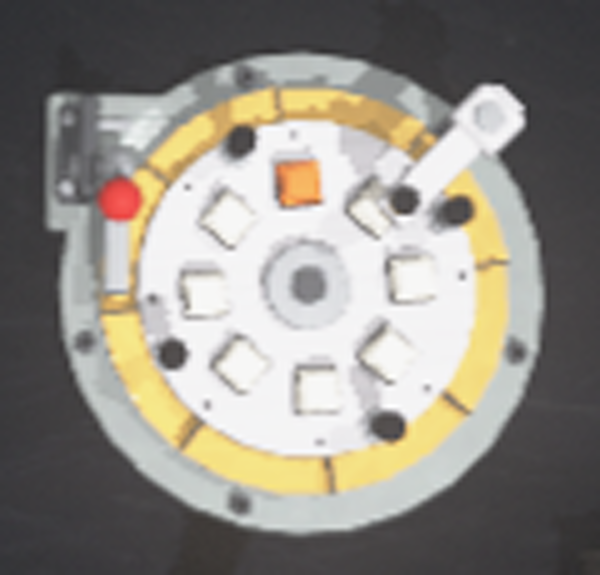

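View pics/sidez.png

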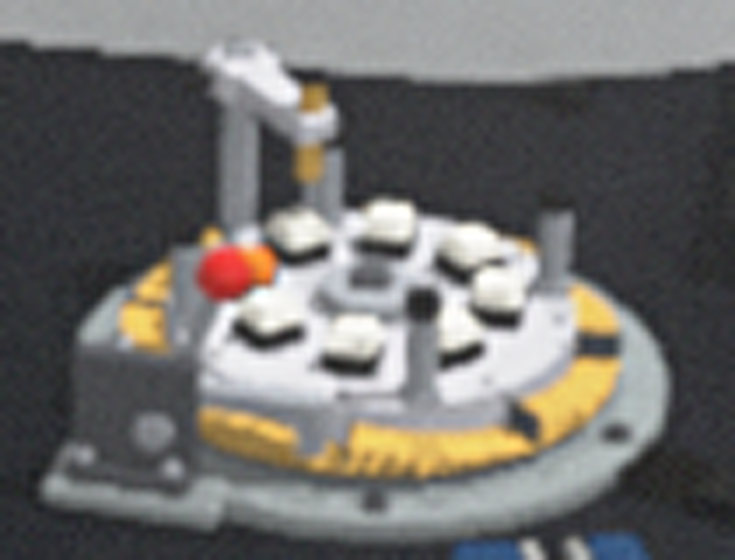

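Run:
```python
from h import *
im=cv2.imread('pics/top0.png')
hsv=cv2.cvtColor(im,cv2.COLOR_BGR2HSV); 
sub=np.zeros(im.shape[:2],bool); sub[180:285,290:400]=1
H,S,V=hsv[...,0],hsv[...,1],hsv[...,2]
print('red',blobs(((H<5)|(H>174))&(S>150)&(V>110)&sub))
print('orange',blobs((H>7)&(H<17)&(S>150)&sub))
z=lambda u,v:((u+.5)/5-.5+285,(v+.5)/5-.5+175)
# refine dark caps
g=im.max(2).astype(float)
def dark(u,v,r=3):
    u,v=z(u,v); u0,v0=int(round(u)),int(round(v)); ys,xs=np.mgrid[v0-r:v0+r+1,u0-r:u0+r+1]
    w=np.clip(130-g[v0-r:v0+r+1,u0-r:u0+r+1],0,None); return ((w*xs).sum()/w.sum(),(w*ys).sum()/w.sum())
posts=[]
for p in [(240,140),(457,210),(388,425),(173,354)]:
    d=dark(*p); posts.append(onz('top',z(*p),.066)); print(p,z(*p),d,posts[-1].round(4),onz('top',d,.066).round(4))
posts=np.array(posts); c=posts.mean(0); print('centre',c); 
for p in posts: print(np.hypot(*(p-c)[:2]),np.degrees(np.arctan2(*(p-c)[1::-1])))
for nm,p,h in [('hub',(307,285),.042),('probetop',(405,200),.096),('standtop',(487,113),.086),('ball',(119,200),.073),('orange',(298,182),.044)]:
    q=onz('top',z(*p),h)-c; print(nm,q[:2].round(4),np.hypot(*q[:2]),np.degrees(np.arctan2(q[1],q[0])))
```

```text
red [(array([308.64, 214.5 ]), np.int32(50), array([305, 211,   8,   8], dtype=int32))]
orange [(array([344.  , 211.29]), np.int32(34), array([341, 208,   8,   8], dtype=int32))]
(240, 140) (332.6, 202.6) (np.float64(332.74398758727693), np.float64(202.73622963537625)) [ 0.5815 -0.1461  0.066 ] [ 0.5812 -0.1463  0.066 ]
(457, 210) (376.0, 216.6) (np.float64(375.70439739413683), np.float64(216.878664495114)) [ 0.5558 -0.2269  0.066 ] [ 0.5552 -0.2263  0.066 ]
(388, 425) (362.2, 259.6) (np.float64(362.22185430463577), np.float64(259.92632450331126)) [ 0.4756 -0.2006  0.066 ] [ 0.475  -0.2007  0.066 ]
(173, 354) (319.2, 245.4) (np.float64(318.9686311787072), np.float64(245.43346007604563)) [ 0.501  -0.1211  0.066 ] [ 0.5009 -0.1207  0.066 ]
centre [ 0.52846798 -0.17368002  0.066     ]
0.059760845097407506 27.535681238966742
0.059801520053077435 -62.83421570784609
0.059323926435351476 -152.96247202474382
0.059284517282118344 117.58699007104786
hub [0.0002 0.0001] 0.0001949947260642549 27.376398194148653
probetop [ 0.028  -0.0293] 0.04055168668096164 -46.35304757264987
standtop [ 0.0613 -0.061 ] 0.08647214718485881 -44.900792661734634
ball [0.0293 0.0731] 0.07877277082348186 68.1730171349979
orange [0.0396 0.0036] 0.03976492604835366 5.216659802252598
```

```bash
cat >> h.py <<'E'
from scipy.spatial.transform import Rotation as Ro
def go(p,yaw,pitch=0,roll=np.pi):
    s=robot.get_obs(); R0=Ro.from_euler('xyz',s['ee_rot']); R1=Ro.from_euler('xyz',[roll,pitch,yaw])
    print('pos',s['tool_pos'].round(4),'rot',s['ee_rot'].round(3),'t',s['time'],'F',s['wrist_force'].round(1))
    print('shift cm',(R0.inv().apply(np.array(p)-s['tool_pos'])*100).round(2),'rv',(R0.inv()*R1).as_rotvec().round(3))
E
python3 -c "
from h import *
go([.515,-.1,.22],np.pi)"
```

```text
pos [0.1464 0.5298 0.2186] rot [-3.14  -0.     2.872] t 0.15 F [ 0.1 -0.7 -0.3]
shift cm [-52.31 -50.88  -0.07] rv [-0.002 -0.    -0.27 ]
```

Emit:
apply_moves([
  [[-2.6,-2.5,0],[0,0,-0.03],0],
  [[-5.2,-5.1,0],[0,0,-0.06],0],
  [[-7.8,-7.6,0],[0,0,-0.09],0],
  [[-10.4,-10.2,0],[0,0,-0.12],0],
  [[-13,-12.7,0],[0,0,-0.15],0],
  [[-15.7,-15.2,0],[0,0,-0.18],0],
  [[-18.3,-17.8,0],[0,0,-0.21],0],
  [[-20.9,-20.3,0],[0,0,-0.24],0],
  [[-23.5,-22.9,0],[0,0,-0.27],0],
  [[-26.1,-25.4,0],[0,0,-0.27],0],
])

```text
time: 0.98
tool_pos: [0.3307, 0.214, 0.2194]
ee_rot: [3.141, 0.0, -3.14]
wrist_force: [1.6, 0.4, -0.2]
width: 0.031
```

```bash
python3 -c "
from h import *
go([.515,-.1,.22],np.pi)"
```

```text
pos [0.3307 0.214  0.2194] rot [ 3.141  0.    -3.14 ] t 0.9833 F [ 1.6  0.4 -0.2]
shift cm [-18.38 -31.43  -0.06] rv [0.    0.    0.001]
```

Emit:
apply_moves([
  [[-2,-3.5,0],[0,0,0],0],
  [[-4,-7,0],[0,0,0],0],
  [[-6,-10.5,0],[0,0,0],0],
  [[-8,-14,0],[0,0,0],0],
  [[-10,-17.5,0],[0,0,0],0],
  [[-12,-21,0],[0,0,0],0],
  [[-14,-24.5,0],[0,0,0],0],
  [[-16,-28,0],[0,0,0],0],
  [[-18.2,-31.4,0],[0,0,0],0],
  [[-18.2,-31.4,0],[0,0,0],0],
])

```text
time: 1.82
tool_pos: [0.5145, -0.1039, 0.2173]
ee_rot: [-3.14, -0.002, 3.135]
wrist_force: [0.3, -0.5, 0.1]
width: 0.0003
```

Run:
```python
from h import *
go([.515,-.1,.082],np.pi)
for n in ["side","top","wrist"]:
    im=optics.snapshot(n); cv2.imwrite(f"pics/{n}1.png",im[:,:,::-1])
    if n=='side':cv2.imwrite('pics/side1z.png',cv2.resize(im[100:280,220:400,::-1],None,fx=3,fy=3))
```

```text
pos [ 0.5145 -0.1039  0.2173] rot [-3.140e+00 -2.000e-03  3.135e+00] t 1.8167 F [ 0.3 -0.5  0.1]
shift cm [-0.07  0.42 13.53] rv [-0.002 -0.002 -0.006]
```

View pics/side1z.png

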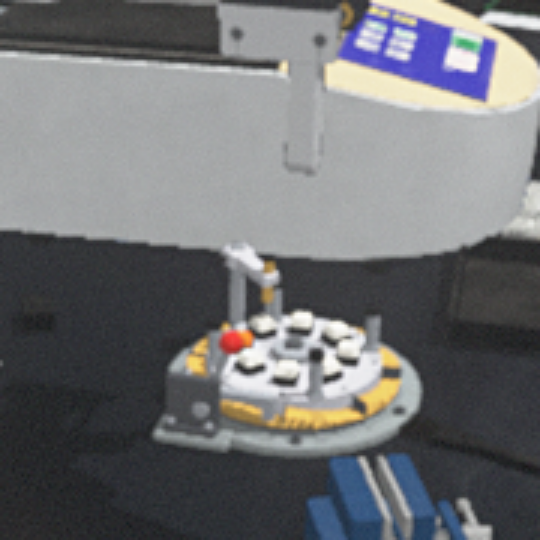

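View pics/wrist1.png

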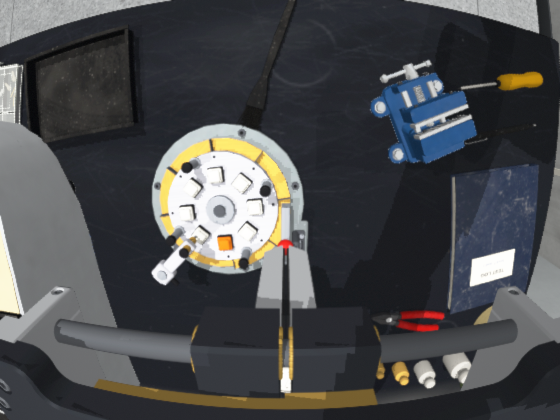

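The wrist view shows the shut fingers beside the ball (ball at (286,244)), with the way down clear. Descending short of the ball.

Emit:
apply_moves([
  [[0,0.4,2],[0,0,0],0],
  [[0,0.4,4.5],[0,0,0],0],
  [[0,0.4,7],[0,0,0],0],
  [[0,0.4,9.5],[0,0,0],0],
  [[0,0.4,11.5],[0,0,0],0],
  [[0,0.4,12.5],[0,0,0],0],
  [[0,0.4,13.3],[0,0,0],0],
  [[0,0.4,13.5],[0,0,0],0],
  [[0,0.4,13.5],[0,0,0],0],
  [[0,0.4,13.5],[0,0,0],0],
])

```text
time: 2.8
tool_pos: [0.5134, -0.0942, 0.086]
ee_rot: [-3.141, 0.003, -3.141]
wrist_force: [-0.5, -0.7, 1.0]
width: 0.0005
```

Run:
```python
from h import *
go([.557-.0165,-.1,.082],np.pi)
im=optics.snapshot('side'); cv2.imwrite('pics/side2z.png',cv2.resize(im[165:265,260:370,::-1],None,fx=6,fy=6))
im=optics.snapshot('top'); cv2.imwrite('pics/top2.png',im[:,:,::-1])
```

```text
pos [ 0.5134 -0.0942  0.086 ] rot [-3.141e+00  3.000e-03 -3.141e+00] t 2.8 F [-0.5 -0.7  1. ]
shift cm [-2.71 -0.58  0.41] rv [-0.001  0.003  0.001]
```

View pics/side2z.png

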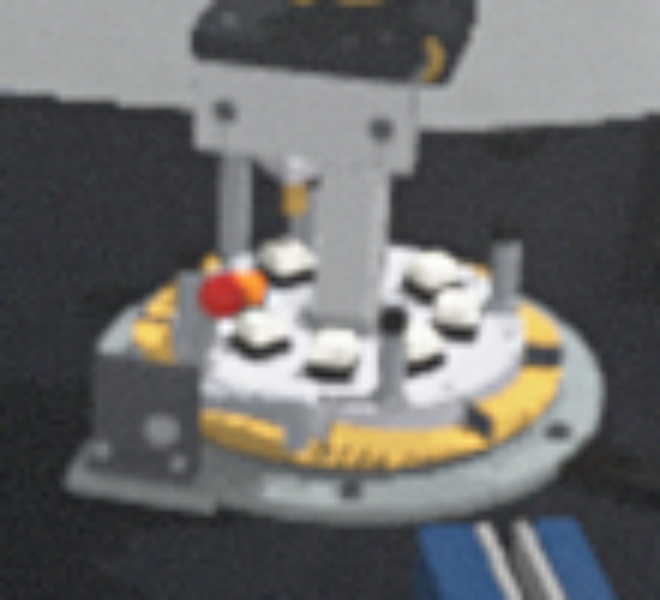

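Run:
```python
from h import *
go([.5405,-.1,.082],np.pi)
z=lambda q:(q-np.array([260,165]))*6+2.5
for P in [(.5134,-.0942,.072),(.5134-.008,-.0817,.072),(.5134+.008,-.0817,.072),(.5134,-.0942,.13),(.557,-.0997,.073),(.501,-.121,.066)]: print(P,z(proj('side',[P])[0]).round(0),proj('top',[P])[0].round(1))
```

```text
pos [ 0.5135 -0.0944  0.086 ] rot [-3.141e+00  3.000e-03 -3.141e+00] t 2.9 F [ 0.2 -0.7 -0.4]
shift cm [-2.7  -0.56  0.41] rv [-0.001  0.003  0.   ]
(0.5134, -0.0942, 0.072) [348. 324.] [304.8 238.4]
(0.5054, -0.0817, 0.072) [363. 344.] [298.  242.7]
(0.5214, -0.0817, 0.072) [317. 338.] [298.1 234.1]
(0.5134, -0.0942, 0.13) [354. 171.] [305.6 237. ]
(0.557, -0.0997, 0.073) [229. 298.] [307.9 215. ]
(0.501, -0.121, 0.066) [399. 309.] [319.1 245.4]
```

View pics/top2.png

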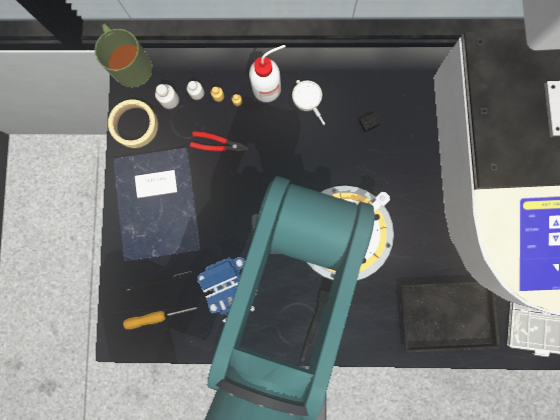

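Emit:
apply_moves([
  [[-0.5,-0.2,0.2],[0,0,0],0],
  [[-1,-0.5,0.4],[0,0,0],0],
  [[-1.5,-0.55,0.4],[0,0,0],0],
  [[-2,-0.55,0.4],[0,0,0],0],
  [[-2.4,-0.55,0.4],[0,0,0],0],
  [[-2.7,-0.55,0.4],[0,0,0],0],
  [[-3,-0.55,0.4],[0,0,0],0],
  [[-3.3,-0.55,0.4],[0,0,0],0],
  [[-3.6,-0.55,0.4],[0,0,0],0],
  [[-3.9,-0.55,0.4],[0,0,0],0],
])

```text
time: 3.73
tool_pos: [0.5518, -0.0997, 0.0805]
ee_rot: [3.142, -0.0, -3.141]
wrist_force: [0.5, -0.6, -0.4]
width: 0.0005
```

Run:
```python
from h import *
go([.575,-.1,.082],np.pi)
im=optics.snapshot('side'); cv2.imwrite('pics/side3z.png',cv2.resize(im[165:265,260:370,::-1],None,fx=6,fy=6))
```

```text
pos [ 0.5518 -0.0997  0.0805] rot [ 3.142 -0.    -3.141] t 3.7333 F [ 0.5 -0.6 -0.4]
shift cm [-2.32 -0.04 -0.15] rv [ 0. -0.  0.]
```

View pics/side3z.png

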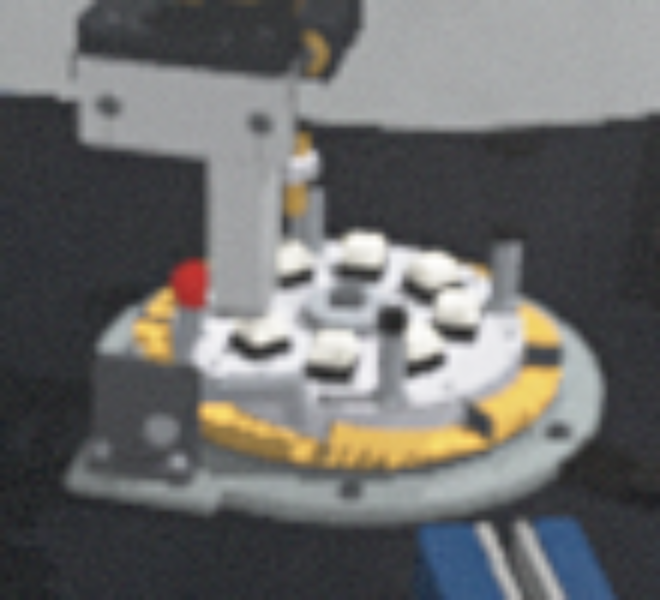

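The ball has moved to (190,283) and the finger is in contact. Continuing past the tipping point.

Emit:
apply_moves([
  [[-0.3,0,-0.1],[0,0,0],0],
  [[-0.6,0,-0.1],[0,0,0],0],
  [[-0.9,0,-0.1],[0,0,0],0],
  [[-1.2,0,-0.1],[0,0,0],0],
  [[-1.5,0,-0.1],[0,0,0],0],
  [[-1.8,0,-0.1],[0,0,0],0],
  [[-2.1,0,-0.1],[0,0,0],0],
  [[-2.3,0,-0.1],[0,0,0],0],
  [[-2.3,0,-0.1],[0,0,0],0],
  [[-2.3,0,-0.1],[0,0,0],0],
])

```text
time: 4.62
tool_pos: [0.5746, -0.0997, 0.0814]
ee_rot: [3.141, -0.0, -3.141]
wrist_force: [0.5, -1.0, 0.0]
width: 0.0003
```

Run:
```python
from h import *
go([.575,-.1,.082],np.pi)
im=optics.snapshot('side'); cv2.imwrite('pics/side4z.png',cv2.resize(im[165:265,260:370,::-1],None,fx=6,fy=6))
z=lambda q:(q-np.array([260,165]))*6+2.5
for P in [(.5964,-.1003,.071)]: print(z(proj('side',[P])[0]))
```

```text
pos [ 0.5746 -0.0997  0.0814] rot [ 3.141 -0.    -3.141] t 4.6167 F [ 0.5 -1.   0. ]
shift cm [-0.04 -0.03 -0.06] rv [ 0. -0.  0.]
[120.73057665 287.1834341 ]
```

View pics/side4z.png

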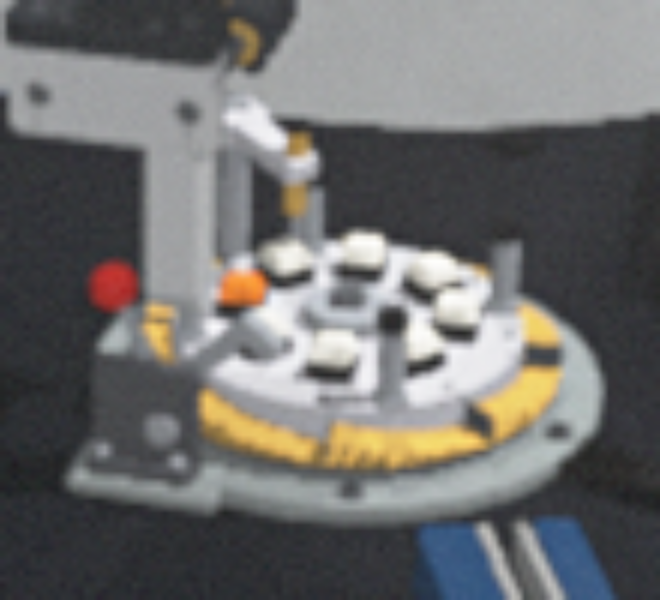

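Ball at (114,287) matches the prediction for pawl up, and the pawl nose is visibly lifted. Moving to behind the near post (its -y side).

Emit:
apply_moves([
  [[0.5,0,-1.5],[0,0,0],0],
  [[1,0,-4],[0,0,0],0],
  [[1.5,0,-7],[0,0,0],0],
  [[3,-2,-7],[0,0,0],0],
  [[5,-5,-7],[0,0,0],0],
  [[7,-8,-7],[0,0,0],0],
  [[9,-11,-7],[0,0,0],0],
  [[10.3,-13.5,-7],[0,0,0],0],
  [[10.3,-13.5,-7],[0,0,0],0],
  [[10.3,-13.5,-7],[0,0,0],0],
])

```text
time: 5.5
tool_pos: [0.4709, -0.2357, 0.1516]
ee_rot: [3.141, 0.0, 3.139]
wrist_force: [0.2, -0.0, -0.3]
width: 0.0007
```

Run:
```python
from h import *
go([.4715,-.235,.064],np.pi)
im=optics.snapshot('side'); cv2.imwrite('pics/side5z.png',cv2.resize(im[165:265,260:370,::-1],None,fx=6,fy=6))
```

```text
pos [ 0.4709 -0.2357  0.1516] rot [3.141 0.    3.139] t 5.5 F [ 0.2 -0.  -0.3]
shift cm [-0.06  0.06  8.76] rv [ 0.     0.    -0.003]
```

View pics/side5z.png

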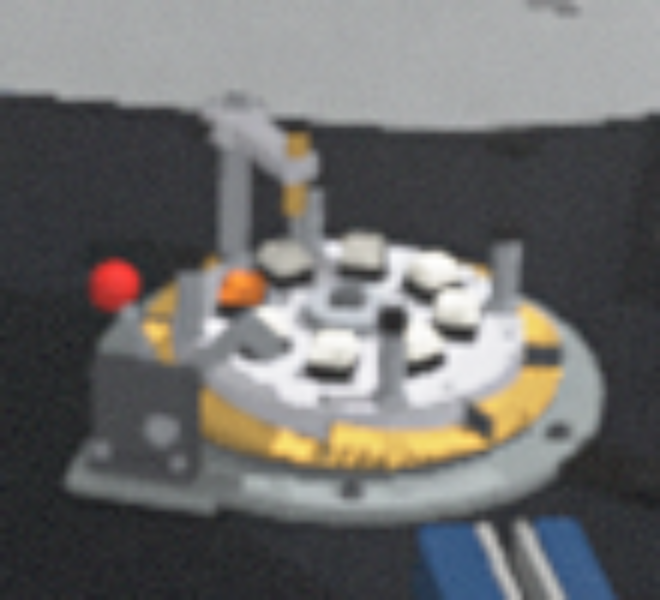

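Pawl stays up with the finger gone; near post at (508,270). Descending, then pushing.

Emit:
apply_moves([
  [[0,0,2],[0,0,0],0],
  [[0,0,4],[0,0,0],0],
  [[0,0,6],[0,0,0],0],
  [[0,0,7.5],[0,0,0],0],
  [[0,0,8.5],[0,0,0],0],
  [[0,0,8.7],[0,0,0],0],
  [[0,0,8.7],[0,0,0],0],
  [[0,0,8.7],[0,0,0],0],
  [[0,0,8.7],[0,0,0],0],
  [[0,0,8.7],[0,0,0],0],
])

```text
time: 6.38
tool_pos: [0.4724, -0.2351, 0.0658]
ee_rot: [-3.14, 0.002, -3.141]
wrist_force: [0.2, 0.2, 1.0]
width: 0.0006
```

Run:
```python
from h import *
go([.4715,-.185,.064],np.pi)
im=optics.snapshot('side'); cv2.imwrite('pics/side6z.png',cv2.resize(im[165:265,260:370,::-1],None,fx=6,fy=6))
```

```text
pos [ 0.4724 -0.2351  0.0658] rot [-3.140e+00  2.000e-03 -3.141e+00] t 6.3833 F [0.2 0.2 1. ]
shift cm [0.09 5.01 0.17] rv [-0.001  0.002  0.   ]
```

View pics/side6z.png

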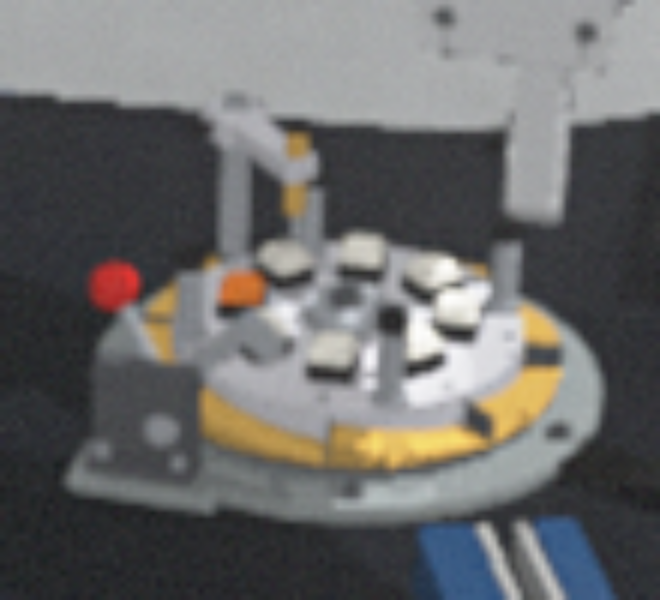

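Emit:
apply_moves([
  [[0,0.6,0.2],[0,0,0],0],
  [[0,1.2,0.2],[0,0,0],0],
  [[0,1.5,0.2],[0,0,0],0],
  [[0,1.8,0.2],[0,0,0],0],
  [[0,2.1,0.2],[0,0,0],0],
  [[0,2.4,0.2],[0,0,0],0],
  [[0,2.7,0.2],[0,0,0],0],
  [[0,3.0,0.2],[0,0,0],0],
  [[0,3.3,0.2],[0,0,0],0],
  [[0,3.3,0.2],[0,0,0],0],
])

```text
time: 7.27
tool_pos: [0.4716, -0.201, 0.0624]
ee_rot: [3.141, 0.0, -3.141]
wrist_force: [-0.8, -2.1, -0.2]
width: 0.0007
```

Run:
```python
from h import *
go([.4715,-.185,.064],np.pi)
im=optics.snapshot('side'); cv2.imwrite('pics/side7z.png',cv2.resize(im[165:265,260:370,::-1],None,fx=6,fy=6))
```

```text
pos [ 0.4716 -0.201   0.0624] rot [ 3.141  0.    -3.141] t 7.2667 F [-0.8 -2.1 -0.2]
shift cm [ 0.01  1.6  -0.15] rv [0.001 0.    0.001]
```

View pics/side7z.png

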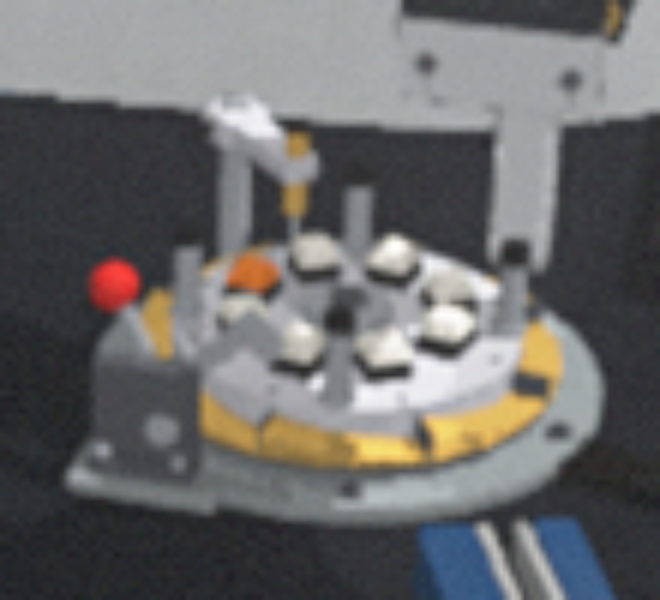

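The dial is turning, finger on the post at (513,260), force about 2 N. Continuing.

Emit:
apply_moves([
  [[0,0.3,-0.1],[0,0,0],0],
  [[0,0.6,-0.1],[0,0,0],0],
  [[0,0.9,-0.1],[0,0,0],0],
  [[0,1.2,-0.1],[0,0,0],0],
  [[0,1.4,-0.1],[0,0,0],0],
  [[0,1.6,-0.1],[0,0,0],0],
  [[0,1.7,-0.1],[0,0,0],0],
  [[0,1.7,-0.1],[0,0,0],0],
  [[0,1.7,-0.1],[0,0,0],0],
  [[0,1.7,-0.1],[0,0,0],0],
])

```text
time: 8.15
tool_pos: [0.4721, -0.1843, 0.0636]
ee_rot: [3.14, 0.001, -3.141]
wrist_force: [-0.3, 0.6, 0.4]
width: 0.0004
```

```bash
cat > ang.py <<'E'
from h import *
import sys
n=sys.argv[1]
go([.4715,-.235,.15],np.pi)
im=optics.snapshot('side')[:,:,::-1].copy(); cv2.imwrite(f'pics/{n}.png',cv2.resize(im[165:265,260:370],None,fx=6,fy=6))
hsv=cv2.cvtColor(im,cv2.COLOR_BGR2HSV);H,S,V=cv2.split(hsv); sub=np.zeros(H.shape,bool); sub[190:250,265:365]=1
for c,s,b in blobs((H>5)&(H<15)&(S>170)&(V>150)&sub,8):
    q=onz('side',c,.042); d=q[:2]-np.array([.5283,-.1737]); print('orange',c,s,d,np.hypot(*d),np.degrees(np.arctan2(d[1],d[0])))
E
python3 ang.py side8z
```

```text
pos [ 0.4721 -0.1843  0.0636] rot [ 3.140e+00  1.000e-03 -3.141e+00] t 8.15 F [-0.3  0.6  0.4]
shift cm [ 0.05 -5.07 -8.65] rv [0.001 0.001 0.   ]
orange [304.36 208.5 ] 28 [ 0.0360344  -0.01409007] 0.038691188962917816 -21.35635163493656
```

View pics/side8z.png

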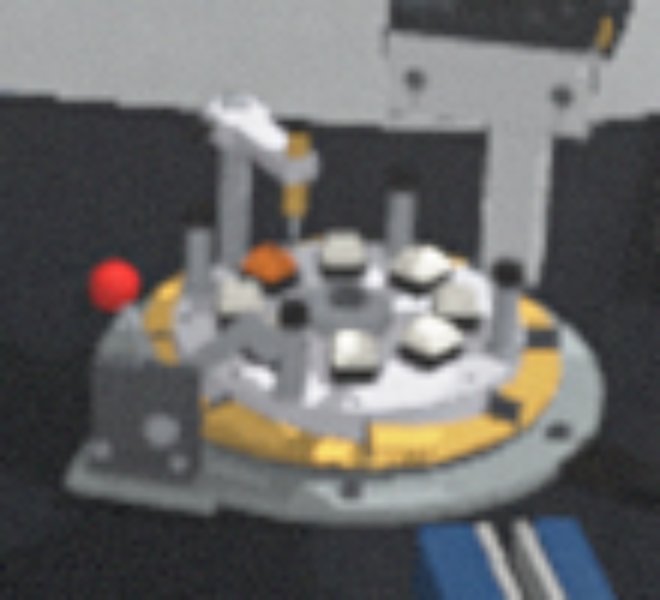

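Orange key at about (270,262) in the crop, pawl still up, dial about -0.5. Backing off and going round to the far side of the ball.

Emit:
apply_moves([
  [[0,-0.7,0],[0,0,0],0],
  [[0,-1.5,0],[0,0,0],0],
  [[0,-1.5,-3],[0,0,0],0],
  [[0,-1.5,-6],[0,0,0],0],
  [[0,-1.5,-9],[0,0,0],0],
  [[-2.5,1,-9],[0,0,0],0],
  [[-5.5,3,-9],[0,0,0],0],
  [[-9,5,-9],[0,0,0],0],
  [[-12.5,7,-9],[0,0,0],0],
  [[-16,8.4,-9],[0,0,0],0],
])

```text
time: 9.03
tool_pos: [0.6332, -0.0997, 0.1537]
ee_rot: [3.141, 0.001, -3.141]
wrist_force: [-0.2, 0.2, 0.1]
width: 0.0004
```

Emit:
apply_moves([
  [[0,0,0],[0,0,0],0],
  [[0,0,0],[0,0,0],0],
  [[0,0,0],[0,0,0],0],
  [[0,0,0],[0,0,0],0],
  [[0,0,0],[0,0,0],0],
  [[0,0,0],[0,0,0],0],
  [[0,0,0],[0,0,0],0],
  [[0,0,0],[0,0,0],0],
  [[0,0,0],[0,0,0],0],
  [[0,0,0],[0,0,0],0],
])

```text
time: 9.87
tool_pos: [0.6314, -0.1008, 0.1536]
ee_rot: [3.142, 0.0, -3.142]
wrist_force: [-0.5, 0.3, 0.7]
width: 0.0004
```

```bash
python3 ang.py side9z; python3 -c "
from h import *
go([.63,-.1,.081],np.pi)"
```

```text
pos [ 0.6314 -0.1008  0.1536] rot [ 3.142  0.    -3.142] t 9.8667 F [-0.5  0.3  0.7]
shift cm [ 15.99 -13.42   0.36] rv [0. 0. 0.]
orange [304.4  208.56] 25 [ 0.03587462 -0.01382647] 0.038446841756441516 -21.077211203338784
pos [ 0.6314 -0.1007  0.1536] rot [ 3.142  0.    -3.141] t 9.9167 F [-0.  -0.2 -0.8]
shift cm [0.15 0.07 7.26] rv [0. 0. 0.]
```

View pics/side9z.png

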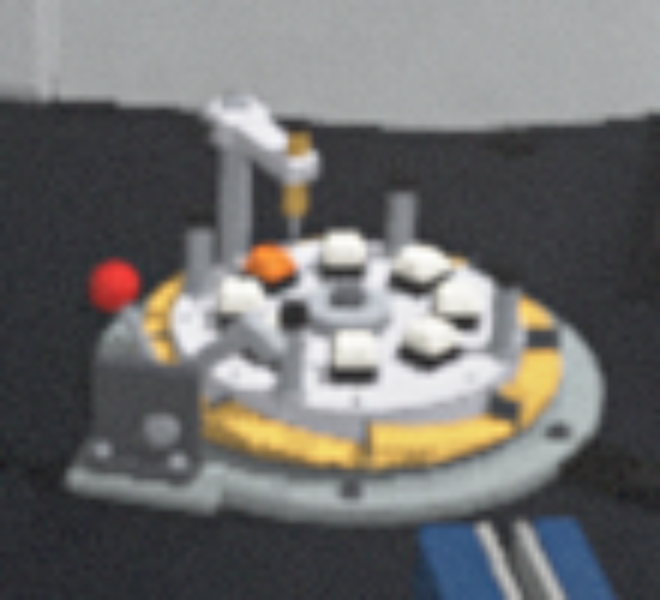

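Emit:
apply_moves([
  [[0,0.1,2],[0,0,0],0],
  [[0,0.1,4],[0,0,0],0],
  [[0,0.1,6],[0,0,0],0],
  [[0,0.1,7],[0,0,0],0],
  [[0,0.1,7.2],[0,0,0],0],
  [[0,0.1,7.2],[0,0,0],0],
  [[0.5,0.1,7.2],[0,0,0],0],
  [[1,0.1,7.2],[0,0,0],0],
  [[1.2,0.1,7.2],[0,0,0],0],
  [[1.2,0.1,7.2],[0,0,0],0],
])

```text
time: 10.75
tool_pos: [0.6195, -0.0998, 0.0828]
ee_rot: [-3.141, 0.002, -3.142]
wrist_force: [-0.2, -0.0, -0.9]
width: 0.0006
```

```bash
python3 ang.py side10z; python3 -c "
from h import *
go([.588,-.1,.081],np.pi)"
```

```text
pos [ 0.6195 -0.0998  0.0828] rot [-3.141e+00  2.000e-03 -3.142e+00] t 10.75 F [-0.2 -0.  -0.9]
shift cm [ 14.79 -13.52  -6.74] rv [-0.     0.002  0.   ]
orange [304.61 208.71] 28 [ 0.03523677 -0.01323859] 0.037641601106657784 -20.591386521470067
pos [ 0.6197 -0.0999  0.0826] rot [-3.141e+00  2.000e-03 -3.142e+00] t 10.8 F [ 0.  -0.1 -0.6]
shift cm [ 3.17 -0.01  0.15] rv [-0.     0.002  0.   ]
```

View pics/side10z.png

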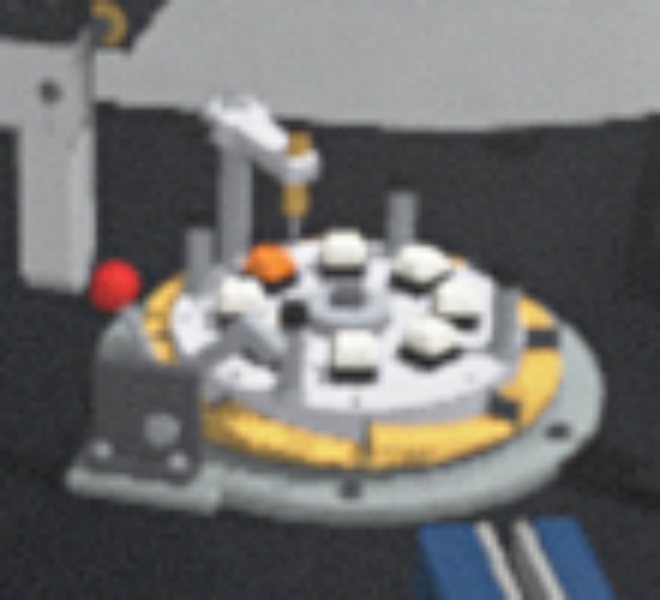

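Finger is just right of... the far side of the ball (ball (114,285), finger edge at 95). Pushing -x.

Emit:
apply_moves([
  [[0.3,0,0.3],[0,0,0],0],
  [[0.7,0,0.3],[0,0,0],0],
  [[1.1,0,0.3],[0,0,0],0],
  [[1.5,0,0.2],[0,0,0],0],
  [[1.9,0,0.2],[0,0,0],0],
  [[2.3,0,0.2],[0,0,0],0],
  [[2.6,0,0.2],[0,0,0],0],
  [[2.9,0,0.2],[0,0,0],0],
  [[3.2,0,0.2],[0,0,0],0],
  [[3.2,0,0.2],[0,0,0],0],
])

```text
time: 11.63
tool_pos: [0.587, -0.0997, 0.0795]
ee_rot: [3.141, -0.0, -3.141]
wrist_force: [-0.4, -0.4, 0.3]
width: 0.0005
```

```bash
python3 ang.py side11z
```

```text
pos [ 0.587  -0.0997  0.0795] rot [ 3.141 -0.    -3.141] t 11.6333 F [-0.4 -0.4  0.3]
shift cm [ 11.55 -13.53  -7.05] rv [ 0. -0.  0.]
orange [304.56 208.56] 25 [ 0.03552718 -0.01392916] 0.03816021168566972 -21.408687024740978
```

View pics/side11z.png

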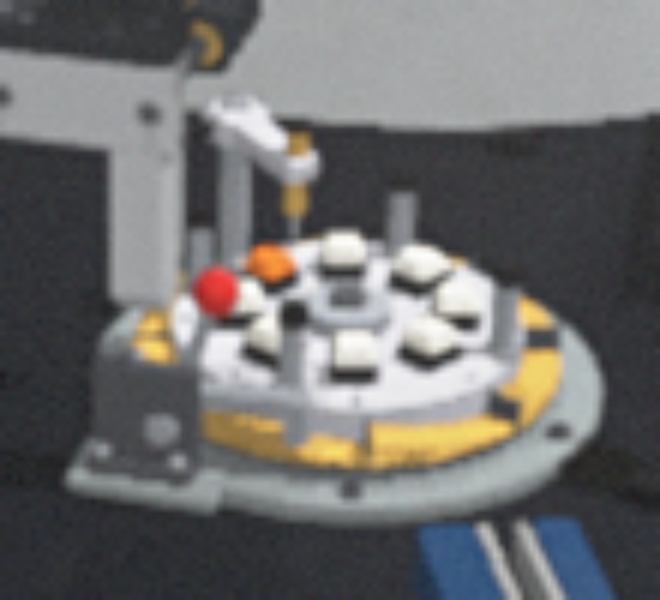

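Pawl has dropped: ball at (216,292), close to its original lowered spot. Going back to the near post.

Emit:
apply_moves([
  [[-0.5,0,-2],[0,0,0],0],
  [[-0.5,0,-5],[0,0,0],0],
  [[0,0,-7.2],[0,0,0],0],
  [[2,-2,-7.2],[0,0,0],0],
  [[4.5,-4,-7.2],[0,0,0],0],
  [[7,-6,-7.2],[0,0,0],0],
  [[9.5,-8.5,-7.2],[0,0,0],0],
  [[11.5,-10.5,-7.2],[0,0,0],0],
  [[11.5,-10.5,-7.2],[0,0,0],0],
  [[11.5,-10.5,-7.2],[0,0,0],0],
])

```text
time: 12.52
tool_pos: [0.4721, -0.2056, 0.1518]
ee_rot: [3.142, 0.001, 3.139]
wrist_force: [-0.2, -0.6, 0.8]
width: 0.0005
```

```bash
python3 ang.py side12z;python3 -c "
from h import *
go([.4715,-.205,.064],np.pi)"
```

```text
pos [ 0.4721 -0.2056  0.1518] rot [3.142e+00 1.000e-03 3.139e+00] t 12.5167 F [-0.2 -0.6  0.8]
shift cm [ 0.06 -2.94  0.18] rv [ 0.     0.001 -0.003]
orange [304.38 208.65] 26 [ 0.03580875 -0.01337998] 0.03822682918747907 -20.488264977136737
pos [ 0.4728 -0.2049  0.1517] rot [3.141e+00 1.000e-03 3.141e+00] t 12.5667 F [0.5 0.3 0. ]
shift cm [ 0.14 -0.02  8.77] rv [ 0.     0.001 -0.001]
```

View pics/side12z.png

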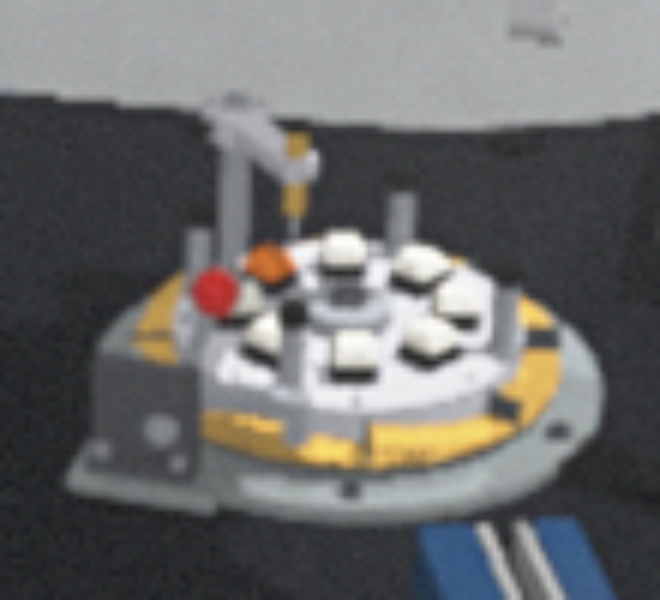

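Emit:
apply_moves([
  [[0,0,2],[0,0,0],0],
  [[0,0,4],[0,0,0],0],
  [[0,0,6],[0,0,0],0],
  [[0.1,0,7.5],[0,0,0],0],
  [[0.1,0,8.5],[0,0,0],0],
  [[0.1,0,8.8],[0,0,0],0],
  [[0.1,0.5,8.8],[0,0,0],0],
  [[0.1,1.0,8.8],[0,0,0],0],
  [[0.1,1.5,8.8],[0,0,0],0],
  [[0.1,1.8,8.8],[0,0,0],0],
])

```text
time: 13.4
tool_pos: [0.4724, -0.1862, 0.0647]
ee_rot: [-3.141, 0.002, -3.141]
wrist_force: [0.4, 0.1, 0.9]
width: 0.0006
```

Emit:
apply_moves([
  [[0,0.2,0],[0,0,0],0],
  [[0,0.4,0],[0,0,0],0],
  [[0,0.6,0],[0,0,0],0],
  [[0,0.7,0],[0,0,0],0],
  [[0,0.8,0],[0,0,0],0],
  [[0,0.9,0],[0,0,0],0],
  [[0,1.0,0],[0,0,0],0],
  [[0,1.1,0],[0,0,0],0],
  [[0,1.2,0],[0,0,0],0],
  [[0,1.2,0],[0,0,0],0],
])

```text
time: 14.23
tool_pos: [0.4716, -0.1746, 0.0634]
ee_rot: [3.141, 0.0, -3.141]
wrist_force: [1.7, -1.6, 1.4]
width: -0.0001
```

```bash
python3 ang.py side13z
```

```text
pos [ 0.4716 -0.1746  0.0634] rot [ 3.141  0.    -3.141] t 14.2333 F [ 1.7 -1.6  1.4]
shift cm [ 0.01 -6.04 -8.66] rv [0. 0. 0.]
orange [306.5  207.75] 28 [ 0.03228711 -0.01909503] 0.03751103294025511 -30.60064385026295
```

View pics/side13z.png

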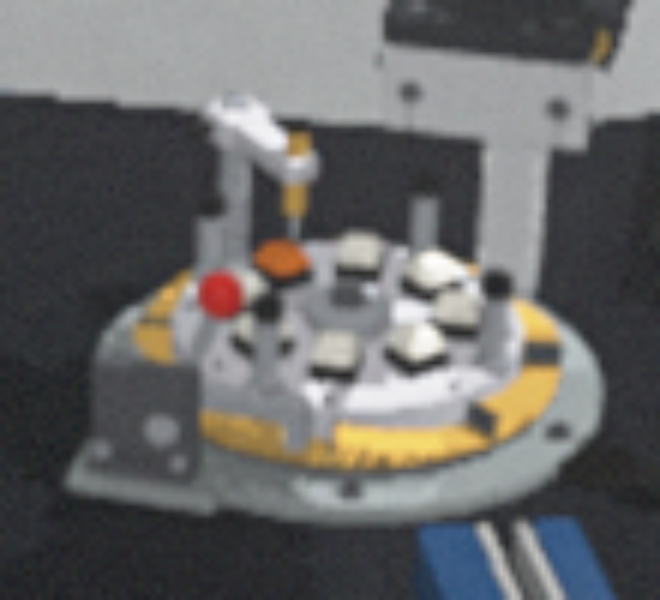

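Steep face nearing the nose; ball at (220,294), key at (282,258). Creeping on.

Emit:
apply_moves([
  [[0,0.05,0],[0,0,0],0],
  [[0,0.1,0],[0,0,0],0],
  [[0,0.15,0],[0,0,0],0],
  [[0,0.2,0],[0,0,0],0],
  [[0,0.25,0],[0,0,0],0],
  [[0,0.3,0],[0,0,0],0],
  [[0,0.35,0],[0,0,0],0],
  [[0,0.4,0],[0,0,0],0],
  [[0,0.4,0],[0,0,0],0],
  [[0,0.4,0],[0,0,0],0],
])

```text
time: 15.12
tool_pos: [0.4714, -0.1705, 0.0634]
ee_rot: [3.141, -0.0, -3.141]
wrist_force: [2.6, -1.2, -0.1]
width: 0.0006
```

```bash
python3 ang.py side14z
```

```text
pos [ 0.4714 -0.1705  0.0634] rot [ 3.141 -0.    -3.141] t 15.1167 F [ 2.6 -1.2 -0.1]
shift cm [-0.   -6.44 -8.67] rv [ 0. -0.  0.]
orange [307.48 207.59] 27 [ 0.03034396 -0.02050365] 0.03662178848716714 -34.04719519089789
```

Emit:
apply_moves([
  [[0,0.03,0],[0,0,0],0],
  [[0,0.06,0],[0,0,0],0],
  [[0,0.09,0],[0,0,0],0],
  [[0,0.12,0],[0,0,0],0],
  [[0,0.15,0],[0,0,0],0],
  [[0,0.15,0],[0,0,0],0],
  [[0,0.15,0],[0,0,0],0],
  [[0,0.15,0],[0,0,0],0],
  [[0,0.15,0],[0,0,0],0],
  [[0,0.15,0],[0,0,0],0],
])

```text
time: 16.0
tool_pos: [0.4715, -0.1692, 0.0634]
ee_rot: [3.141, -0.0, -3.141]
wrist_force: [1.2, -3.2, -0.3]
width: 0.0006
```

Emit:
apply_moves([
  [[0,0.03,0],[0,0,0],0],
  [[0,0.06,0],[0,0,0],0],
  [[0,0.09,0],[0,0,0],0],
  [[0,0.1,0],[0,0,0],0],
  [[0,0.1,0],[0,0,0],0],
  [[0,0.1,0],[0,0,0],0],
  [[0,0.1,0],[0,0,0],0],
  [[0,0.1,0],[0,0,0],0],
  [[0,0.1,0],[0,0,0],0],
  [[0,0.1,0],[0,0,0],0],
])

```text
time: 16.83
tool_pos: [0.4715, -0.1682, 0.0635]
ee_rot: [3.141, 0.0, -3.141]
wrist_force: [2.5, -2.6, 0.4]
width: 0.0004
```

```bash
python3 ang.py side15z
```

```text
pos [ 0.4715 -0.1682  0.0635] rot [ 3.141  0.    -3.141] t 16.8333 F [ 2.5 -2.6  0.4]
shift cm [ 0.01 -6.68 -8.65] rv [0. 0. 0.]
orange [308.08 207.44] 25 [ 0.02921523 -0.02162038] 0.0363451523657665 -36.50284761651688
```

View pics/side15z.png

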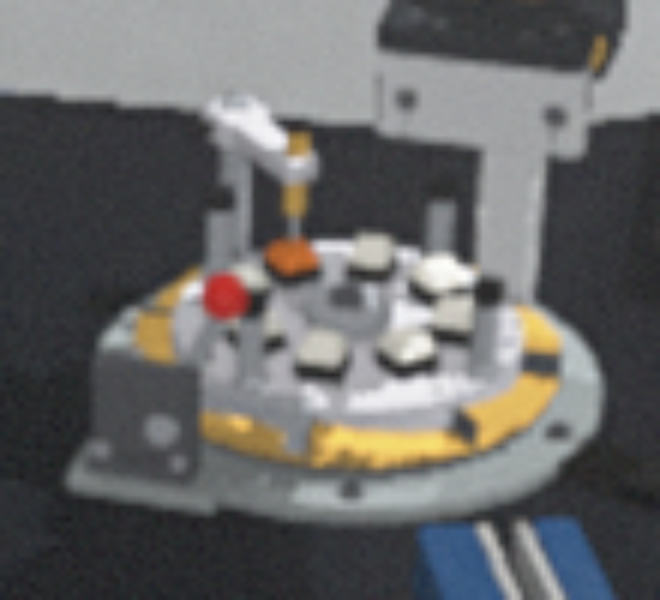

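Nearly there (key (292,258), probe tip just above it); no stop force yet. Creeping in 1 mm steps.

Emit:
apply_moves([
  [[0,0.02,0],[0,0,0],0],
  [[0,0.04,0],[0,0,0],0],
  [[0,0.06,0],[0,0,0],0],
  [[0,0.08,0],[0,0,0],0],
  [[0,0.1,0],[0,0,0],0],
  [[0,0.1,0],[0,0,0],0],
  [[0,0.1,0],[0,0,0],0],
  [[0,0.1,0],[0,0,0],0],
  [[0,0.1,0],[0,0,0],0],
  [[0,0.1,0],[0,0,0],0],
])

```text
time: 17.72
tool_pos: [0.4716, -0.1676, 0.0635]
ee_rot: [-3.141, 0.0, -3.141]
wrist_force: [3.6, -3.4, -1.4]
width: 0.0008
```

```bash
python3 ang.py side16z
```

```text
pos [ 0.4716 -0.1676  0.0635] rot [-3.141  0.    -3.141] t 17.7167 F [ 3.6 -3.4 -1.4]
shift cm [ 0.01 -6.74 -8.65] rv [-0.001  0.     0.   ]
orange [308.28 207.32] 25 [ 0.02892218 -0.02233419] 0.03654187540620452 -37.67590962486424
```

Emit:
apply_moves([
  [[0,0.02,0],[0,0,0],0],
  [[0,0.04,0],[0,0,0],0],
  [[0,0.06,0],[0,0,0],0],
  [[0,0.08,0],[0,0,0],0],
  [[0,0.1,0],[0,0,0],0],
  [[0,0.1,0],[0,0,0],0],
  [[0,0.1,0],[0,0,0],0],
  [[0,0.1,0],[0,0,0],0],
  [[0,0.1,0],[0,0,0],0],
  [[0,0.1,0],[0,0,0],0],
])

```text
time: 18.6
tool_pos: [0.4717, -0.1675, 0.0636]
ee_rot: [-3.139, 0.0, 3.141]
wrist_force: [2.5, -6.0, -2.2]
width: 0.0002
```

```bash
python3 ang.py side17z
```

```text
pos [ 0.4717 -0.1675  0.0636] rot [-3.139  0.     3.141] t 18.6 F [ 2.5 -6.  -2.2]
shift cm [ 0.01 -6.77 -8.63] rv [-0.003  0.    -0.   ]
orange [308.28 207.32] 25 [ 0.02892218 -0.02233419] 0.03654187540620452 -37.67590962486424
```

View pics/side17z.png

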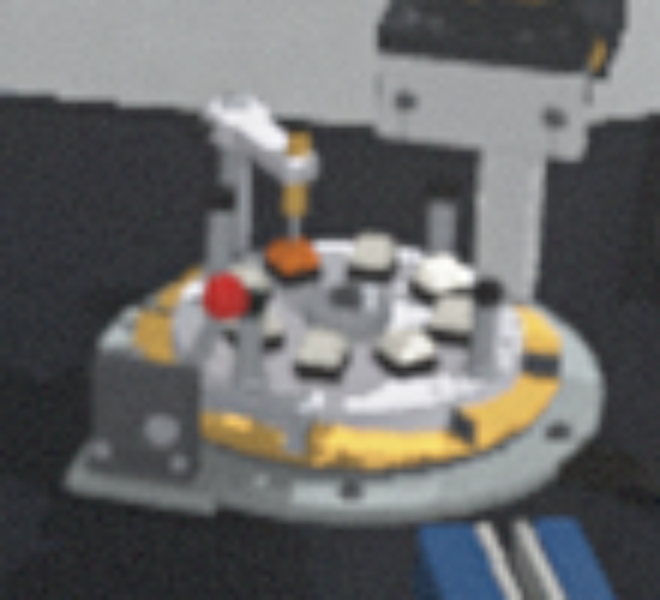

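Stop reached: 1 mm further commanded, nothing moved, force rose to 6 N. Backing off and clearing the top view.

Emit:
apply_moves([
  [[0,-0.2,0],[0,0,0],0],
  [[0,-0.7,0],[0,0,0],0],
  [[0,-1.5,0],[0,0,0],0],
  [[0,-1.5,-2],[0,0,0],0],
  [[0,-1.5,-5],[0,0,0],0],
  [[0,-1.5,-9],[0,0,0],0],
  [[1,1,-11],[0,0,0],0],
  [[3,4.5,-11],[0,0,0],0],
  [[5,8,-11],[0,0,0],0],
  [[7,11,-11],[0,0,0],0],
])

```text
time: 19.48
tool_pos: [0.4003, -0.0547, 0.1737]
ee_rot: [3.14, -0.001, 3.141]
wrist_force: [-0.1, 1.2, 0.0]
width: 0.0005
```

Emit:
apply_moves([
  [[0,3,0],[0,0,0],0],
  [[0,6,0],[0,0,0],0],
  [[0,9,0],[0,0,0],0],
  [[0,12,0],[0,0,0],0],
  [[0,15,0],[0,0,0],0],
  [[0,17,0],[0,0,0],0],
  [[0,17,0],[0,0,0],0],
  [[0,17,0],[0,0,0],0],
  [[0,17,0],[0,0,0],0],
  [[0,17,0],[0,0,0],0],
])

```text
time: 20.32
tool_pos: [0.4014, 0.1127, 0.1733]
ee_rot: [-3.141, -0.001, 3.14]
wrist_force: [0.8, -0.0, 0.1]
width: 0.0006
```

```bash
python3 ang.py side18z
python3 - <<'E'
from h import *
im=optics.snapshot('top')[:,:,::-1].copy(); cv2.imwrite('pics/top9.png',im)
cv2.imwrite('pics/top9z.png',cv2.resize(im[175:290,285:405],None,fx=5,fy=5,interpolation=cv2.INTER_CUBIC))
hsv=cv2.cvtColor(im,cv2.COLOR_BGR2HSV);H,S,V=cv2.split(hsv); sub=np.zeros(H.shape,bool); sub[180:285,290:400]=1
print(blobs(((H<5)|(H>174))&(S>150)&(V>110)&sub),blobs((H>7)&(H<17)&(S>150)&sub))
E
```

```text
pos [0.4014 0.1127 0.1733] rot [-3.141e+00 -1.000e-03  3.140e+00] t 20.3167 F [ 0.8 -0.   0.1]
shift cm [ -7.06 -34.76   2.34] rv [-0.    -0.001 -0.001]
orange [308.21 207.42] 24 [ 0.02895559 -0.02180159] 0.03624548705606959 -36.977267675970246
[(array([308.65, 215.33]), np.int32(51), array([305, 212,   8,   8], dtype=int32))] [(array([359.05, 219.05]), np.int32(22), array([357, 216,   6,   7], dtype=int32))]
```

View pics/top9z.png

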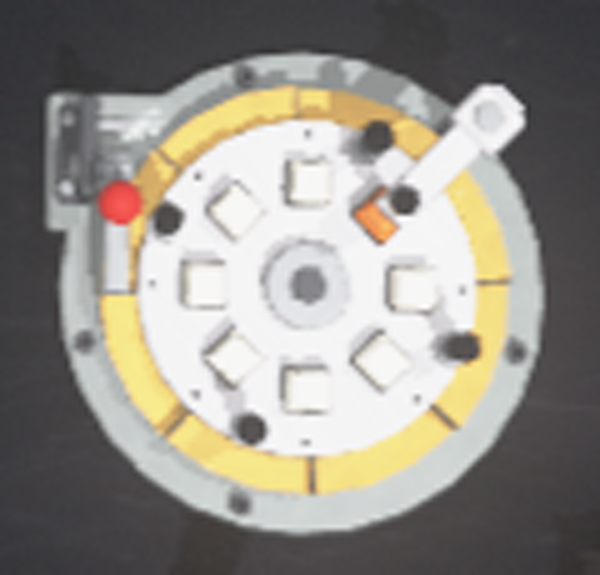

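View pics/top9.png

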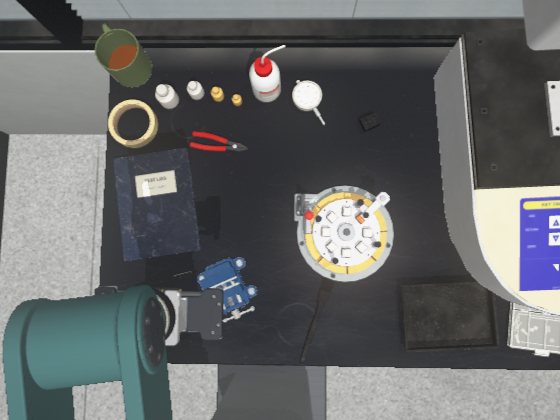

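Run:
```python
from h import *
z=lambda u,v:((u+.5)/5-.5+285,(v+.5)/5-.5+175)
P=np.array([onz('top',z(*p),.066) for p in [(376,136),(462,347),(250,430),(167,219)]]); c=P.mean(0)
a=[np.degrees(np.arctan2(*(p-c)[1::-1])) for p in P]; print(c,a,np.mean(np.array(a)-[-22.5,-112.5,157.5,67.5]))
pr=onz('top',z(405,200),.0965)
keys=[onz('top',z(*p),.044) for p in [(309,180),(412,288),(384,357),(306,386),(232,355),(203,282),(236,211)]]
# orange = opposite of the (232,355) key
print(P[0],pr-c, 2*c-keys[4]-c, [np.hypot(*(k-c)[:2]).round(4) for k in keys])
```

```text
[ 0.52818693 -0.17340126  0.066     ] [np.float64(-23.096860352713954), np.float64(-113.17620114624285), np.float64(156.67546119683703), np.float64(66.95304265346363)] -0.6611394121640348
[ 0.58337905 -0.19693912  0.066     ] [ 0.02822205 -0.02954632  0.0305    ] [ 0.02665015 -0.0286274   0.022     ] [np.float64(0.0407), np.float64(0.0399), np.float64(0.0396), np.float64(0.0381), np.float64(0.0391), np.float64(0.0397), np.float64(0.0393)]
```

Post angles are one notch back to within about 0.7°, which matches the base's own yaw. The orange key is under the probe, the pawl is down and nothing else has moved. Handing in.

```bash
python3 -c "
from bench import job
print(job.close_job())"
```

```text
the job is handed in; nothing more can be done
None
```

The job is done and handed in at about 20 s of the 72 s allowed; no verdict came back. With the shut fingertips I did the following:
- **Pawl up:** tipped the lever over, and the pawl stayed up on its stop.
- **Dial back:** pushed the dial back by the near post to about -0.5 rad.
- **Pawl down:** tipped the lever back, so the nose dropped onto the ramp of the next notch.
- **Final push:** eased the dial clockwise until it stopped against the pawl. Another 1 mm of command moved nothing, and the wrist force reached only about 6 N.

**Last checks, with the arm well clear:**
- **Dial:** the post angles are within about 0.7° of one notch back. That equals the base's own yaw of about -0.6°, so the dial reads about -0.785 rad.
- **Pawl:** it is down; the ball is back at its lowered position in both views.
- **Orange key:** it is about 2 mm from the probe's axis, against the 4 mm allowed. This is inferred from the opposite key, because the probe hides part of the orange one from above. The side camera's key angle came out near -37° instead of -45°. I put that down to the key's sides biasing the blob and trusted the top view.
- **Bystanders:** none looks moved in the top view; this was by eye, not measured.

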